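# Clamp a gas jar on the wash board and scrub it out with a bottle brush

## Task

Push the steel slide of the wash board in until it clicks home over the foot of the gas jar, so that the brush cannot drag the jar up. Then take the bottle brush from its stand and scrub the inside of the jar with three full strokes, each from the mouth right down to the bottom. Finally hang the brush back in the fork of its stand, with the jar left upright under the slide and the other things on the worktop left alone.

Things in the scene. Friction and masses are not known exactly. Their poses are not given: they have to be found in the camera images.
- wash_board: fixed grey plastic board, 225 x 130 x 16 mm, lying flat left or right of the middle. Origin: underside, below the centre of the round recess (84 mm across, floor 10 mm above the worktop) that holds the jar's foot. Its x axis points from the push tab to the jar: push the slide this way. Board spans x -170 to +55 mm, y +-65 mm; rails and roller bracket on it reach 32 mm above the worktop.
- slide (a joint): travel in m of the steel slide along the board's x: 0 fully back, 0.050 home. A flat plate 20 to 26 mm above the worktop, ending in a fork (66 mm gap); home, its prongs lie 2 mm above the jar's foot on both sides of the jar. A sprung roller crosses a cam at about 0.040 m (about 6 N): short of that it pushes the slide back, beyond it the slide snaps home and holds.
- slide_tab (a point): middle of the front face of the upright push tab at the robot's end of the slide (plate 56 mm wide, 6 mm thick, its top edge 66 mm above the worktop; this point 48 mm above it). With the slide home it is 112 mm from the jar's axis.
- gas_jar: loose glass gas jar, 110 mm tall, 0.2 kg: body 58 mm outside and 51 mm inside diameter, foot disc 80 mm across and 8 mm thick, rim 68 mm across. Origin: centre of the underside of the foot; z up along its axis. It stands in the recess of the board.
- jar_floor (a point): centre of the jar's inside floor, 8 mm above its underside
- jar_mouth (a point): centre of the jar's mouth, 110 mm above its underside
- brush: loose bottle brush, 194 mm long, 0.13 kg, hanging upright in the stand, handle up. Origin: lower tip; z runs up its axis. From the tip: bristle head 3 to 63 mm (56 mm across, 26 mm at the tip; bristles yield springily up to 10 mm), bare wire 6 mm thick to 120 mm, black collar disc 34 mm across at 120 to 124 mm, round wooden handle 20 mm thick at 124 to 194 mm.
- brush_tip (a point): lower tip of the brush
- brush_collar (a point): centre of the underside of the brush's collar, 120 mm above the tip
- brush_handle (a point): a good point to grasp on the handle's axis, 158 mm above the tip
- brush_stand: fixed stand: base 135 x 112 mm, post 66 mm behind (+x of) the seat, and a level steel fork with a 16 mm slot open to the stand's -x; flared mouth out to x = -48 mm, lips 3 mm high at x = -30 mm keep the collar in; nothing higher than 144 mm. Origin: underside, below the seat. The head is too wide for the slot: the brush goes out and in by the open front, collar lifted over the lips.
- stand_seat (a point): point on the top face of the fork, in the middle of the slot's width, where the brush's collar rests (140 mm above the worktop)
- beaker: bystander: small glass beaker, 55 x 61 x 68 mm, far side of the work, in the middle. Origin: centre of its underside
- open_jar: bystander: clear specimen jar without lid, 46 mm across, 55 mm tall, left of the work. Origin: centre of its underside
- small_beaker: bystander: smaller glass beaker, 51 x 57 x 62 mm, right of the work. Origin: centre of its underside
Mind the look-alikes: they are no part of the job. There is more than one size of the gas_jar; the job needs the largest.

How it is judged:
On the way, in this order (a step that is already met when the one before it is completed fails the run):
1. the slide is home past its detent, over the foot of the upright jar (value of joint slide above 0.046 m and angle between gas_jar's own z axis and vertical below 0.1 rad), for 0.2 s.
2. first stroke: the brush tip is at the bottom inside the jar (horizontal distance between brush_tip and jar_floor below 0.02 m and z of brush_tip in the frame of jar_floor below 0.012 m and value of joint slide above 0.046 m).
3. the brush is drawn up the jar (horizontal distance between brush_tip and jar_floor below 0.025 m and z of brush_tip in the frame of jar_floor above 0.04 m).
4. second stroke: at the bottom again (all of step 2).
5. the brush is drawn up the jar (all of step 3).
6. third stroke: at the bottom again (all of step 4).
At the end, for the whole second after the job is handed in: The brush hangs in the stand's fork, handle up (collar within 18 mm of the seat, tilt under 0.12 rad, at rest); the slide is home (over 0.046 m); the jar stands upright in its recess under the slide (tilt under 0.1 rad, its underside within 20 mm of the board's origin) (all of step 1 and distance between brush_collar and stand_seat below 0.018 m and angle between brush's own z axis and vertical below 0.12 rad and linear speed of brush below 0.05 m/s and distance between gas_jar and wash_board below 0.02 m); the robot touches nothing.
It fails at once if the jar is tipped or pulled up out of its recess (angle between gas_jar's own z axis and vertical above 0.25 rad or height (world z) of gas_jar above 0.025 m).
It fails at once if a bystander (beaker, small beaker or open jar) is moved by more than 30 mm (distance of any of beaker, small_beaker, open_jar from where it was at the start of the episode above 0.03 m).
It also fails if it takes over 72 s, if anything falls off the work surface, if the arm or the gripper's body presses on something with over 40 N, if the wrist force passes 120 N, or if a joint passes its speed limit or range.

## Robot

A 7-joint arm with a two-finger parallel gripper is mounted at the origin on a cart in front of the work surface, level with it; the furniture and walls round the work are solid. World frame = base frame: x ahead of the robot, y to its left, z up, the work surface at z = 0. Lengths are in m, angles in rad, forces in N, time in s.
With the tool pointing down it reaches from about 0.35 to 0.9 m from the base axis. Payload 7.2 kg.
Tool frame: the origin (TCP) lies midway between the tips of the shut fingers; the grasp point (between the pads) lies 19 mm behind it; x points along the fingers, z is the direction in which the jaws open and shut, and the axes are right-handed (so a half turn about x gives the same grasp; the last joint's range is limited). The gripper opens to 85 mm and grips with 20 to 120 N. Pads are 22 mm wide; open, the fingers measure 114 mm over their backs; the gripper's body (76 mm by 85 mm) begins 54 mm behind the grasp point. The pads swing forward as they close: fully open they stand 13 mm farther back than shut.
Start: joints at [1.255, 0.411, -0.013, 1.596, 0.006, 1.134, -0.082], TCP at [0.153, -0.606, 0.231] pointing down, gripper open.
Joint ranges: [-2.95, 2.95], [-0.29, 1.99], [-1.47, 1.44], [0.14, 2.54], [-1.03, 4.17], [0.13, 1.85], [-2.86, 2.86]. Speed limits (rad/s): [2.39, 2.39, 3.01, 3.01, 3.14, 3.14, 3.14].

## Interface

Orientations are given as a rotation vector (axis times angle).
In Python, from bench import ctrl gives the robot as it stands.
- The arm moves only by the tool apply_moves, never from a script. Its argument "motion" is a list that holds one entry, the list of rows, each a list of 7 numbers: the turn, a rotation vector about the tool's x, y, z in rad, then the shift along the tool's x, y, z in m, then the opening, from -1 (shut) to 1 (fully open). A call has 1 to 20 rows; each row shifts and turns the commanded pose from where the row before left it, along the tool's axes as they then stand; what a row does not reach is not made up. A row lasts 1/12 s, in which the tool goes at most 41.7 mm and 7.16 degrees, less where a joint would pass 70% of its speed; a pose out of reach is approached as far as the arm can. A call is refused whole if a number of a shift passes 0.0417 or a number of a turn 0.125, either way. A call with a gripper value outside its range is refused whole. The fingers move at their own pace and stop on an object; the grip force is fixed at half the most. Time passes only in rows, so rows that do not move let the fingers close. It gives the time, the measured TCP pose, the force and the opening at its end, in the units of the state.
- ctrl.state(): the state, without advancing time (a new reading comes with each control period).
- ctrl.camera(name): name is "scene" or "top" or "wrist"; returns the picture (400x640x3 uint8, red, green, blue); there is no depth.
- ctrl.calibration(name): a dict with "camera_matrix" (3x3 intrinsics, pixels), "position" and "orientation" of the camera in the world; the wrist camera has in their place "tool_from_camera" (4x4, takes a point from camera to tool coordinates, whose origin is the TCP and whose axes are the tool frame's). Camera axes: x right, y down, z forward; pixel columns grow to the right and rows downward; lengths in m; the calibration is good to about 2 mm. A picture is of the moment at which its call begins: read the wrist's pose just before it. calibration takes no time and is no camera call.
- ctrl.sign_off(): hands the job in, once; it reports no verdict.
Trained networks look in the newest picture that a camera, given by its name, has taken for a name from the list of things; names that differ only in an ending like _2 or _b are one class to them, and where a whole thing is asked for, a point or a joint stands for the part that bears it (a point fixed in the world has none). Each returns a list of dicts, best first, with "p" (0 to 1); they miss things now and then, are a little off and sometimes report something else, mostly with a low value. They report only what shows in the picture. A call takes as long as a camera call. They do not tell look-alikes from the thing itself.
- ctrl.outline_of(camera, query): "mask" (400x640 bool, what is visible of it) and "extent" ([centre column, centre row, width, height] in pixels, round what is visible of it).
- ctrl.mark_of(camera, query): "pixel" ([column, row] in pixels: a listed point, or the origin of a listed thing).
The state is a dict: "t": time; "joint_positions": joint angles; "dq": joint speeds; "tau": joint torques, N m; "tcp_pos": TCP position; "orientation": TCP orientation; "ft_force": force on the tool from outside, world axes, zero at the start; "moment": the same for the moment, N m; "finger_gap": finger opening in m.
Only numpy, scipy, OpenCV 4.12 (cv2) and the standard library are available. Lean on these libraries where they do the work, as an engineer would, in place of code of your own. Each camera call takes 0.05 s, during which the arm holds its last target. There are 200 camera calls.

## Working session

There is one attempt and no reset: what is moved stays moved. The work goes in short steps, Python scripts to look and compute and a tool call to move; the robot and the scene stay as the last step left them, time stands still between calls to the robot, and variables do not carry over. Pictures are saved under pics/ and viewed, about 8 in all and at most 12, crops included, and the job is handed in when it is done.

Besides the shell and the picture viewer there is one more tool, called after "Emit:" as name([rows], argument=value, ...), one row to a line, values as JSON. apply_moves: Moves the arm, as the interface text tells. Its arguments: {"type":"object","properties":{"motion":{"type":"array"}},"required":["motion"]}

```bash
ls; mkdir -p pics; cat > h.py <<'E'
import numpy as np, cv2
from scipy.spatial.transform import Rotation as R
from bench import ctrl
def snap(cam,fn=None):
    s=ctrl.state(); im=ctrl.camera(cam)
    if fn: cv2.imwrite('pics/'+fn,im[:,:,::-1])
    return im,s
def campose(cam,s=None):
    c=ctrl.calibration(cam); K=np.array(c["camera_matrix"])
    if cam=="wrist":
        T=np.array(c["tool_from_camera"]); Rt=R.from_rotvec(s["orientation"]).as_matrix()
        return K,Rt@T[:3,:3],Rt@T[:3,3]+np.array(s["tcp_pos"])
    o=np.array(c["orientation"]); Rm=o if o.shape==(3,3) else R.from_rotvec(o).as_matrix()
    return K,Rm,np.array(c["position"])
def ray(P,px):
    K,Rm,p=P; d=Rm@np.linalg.solve(K,[px[0],px[1],1.]); return p,d/np.linalg.norm(d)
def onz(P,px,z):
    p,d=ray(P,px); return p+d*(z-p[2])/d[2]
def tri(rs):
    A=np.zeros((3,3));b=np.zeros(3)
    for p,d in rs:
        M=np.eye(3)-np.outer(d,d);A+=M;b+=M@p
    X=np.linalg.solve(A,b); return X,[np.linalg.norm((np.eye(3)-np.outer(d,d))@(X-p)) for p,d in rs]
def proj(P,X):
    K,Rm,p=P; q=K@(Rm.T@(np.asarray(X)-p)); return q[:2]/q[2]
E
python3 - <<'E'
from h import *
s=ctrl.state(); print({k:np.round(v,3).tolist() for k,v in s.items()})
a,_=snap("scene","s0.png"); b,_=snap("top","t0.png")
for c in("scene","top"):
    print(c,ctrl.calibration(c))
    P=campose(c)
    for q in["wash_board","slide_tab","gas_jar","jar_mouth","jar_floor","brush_tip","brush_collar","brush_handle","stand_seat","brush_stand","beaker","open_jar","small_beaker"]:
        print(c,q,[(np.round(m["pixel"]).tolist(),round(m["p"],2)) for m in ctrl.mark_of(c,q)[:4]])
E
```

```text
pics
{'t': 0.0, 'joint_positions': [1.255, 0.412, -0.013, 1.597, 0.006, 1.134, -0.082], 'dq': [-0.001, -0.001, -0.002, -0.0, 0.001, 0.002, 0.0], 'tau': [-0.001, -60.063, 0.682, -29.941, 0.014, 0.011, 0.0], 'tcp_pos': [0.153, -0.605, 0.23], 'orientation': [1.026, 1.318, -1.024], 'ft_force': [-0.308, 0.184, -0.314], 'moment': [-0.009, -0.003, -0.039], 'finger_gap': 0.086}
scene {'camera_matrix': array([[423.73462007,   0.        , 319.39382653],
       [  0.        , 423.73462007, 194.96987475],
       [  0.        ,   0.        ,   1.        ]]), 'position': array([ 0.28192916, -0.64960996,  0.94105076]), 'orientation': array([-2.36792801,  0.55319088, -0.19432088])}
scene wash_board [([351.0, 256.0], 0.56)]
scene slide_tab [([293.0, 275.0], 0.67)]
scene gas_jar [([310.0, 226.0], 0.72), ([385.0, 226.0], 0.62)]
scene jar_mouth [([348.0, 228.0], 0.74), ([393.0, 211.0], 0.68), ([312.0, 210.0], 0.58), ([350.0, 255.0], 0.27)]
scene jar_floor [([389.0, 230.0], 0.85), ([351.0, 255.0], 0.77), ([310.0, 226.0], 0.65)]
scene brush_tip [([313.0, 165.0], 0.58)]
scene brush_collar [([305.0, 134.0],
[... 704 characters left out ...]
)]
top gas_jar [([348.0, 157.0], 0.97), ([360.0, 204.0], 0.95), ([317.0, 219.0], 0.7), ([366.0, 198.0], 0.26)]
top jar_mouth [([364.0, 199.0], 0.85), ([318.0, 221.0], 0.82), ([348.0, 153.0], 0.61), ([247.0, 191.0], 0.38)]
top jar_floor [([346.0, 164.0], 0.81), ([316.0, 221.0], 0.74), ([357.0, 205.0], 0.73)]
top brush_tip [([244.0, 190.0], 0.76), ([360.0, 205.0], 0.41)]
top brush_collar [([235.0, 178.0], 0.82)]
top brush_handle [([191.0, 200.0], 0.57), ([233.0, 176.0], 0.53)]
top stand_seat [([235.0, 180.0], 0.98)]
top brush_stand [([246.0, 190.0], 0.91)]
top beaker [([318.0, 157.0], 0.66)]
top open_jar [([196.0, 199.0], 0.66), ([242.0, 186.0], 0.33)]
top small_beaker [([437.0, 200.0], 0.66)]
```

View pics/s0.png

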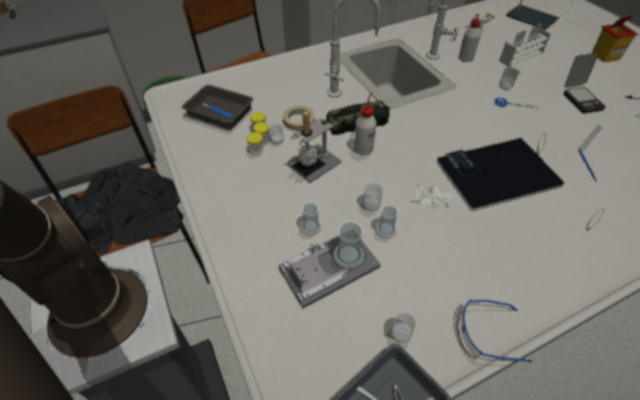

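View pics/t0.png

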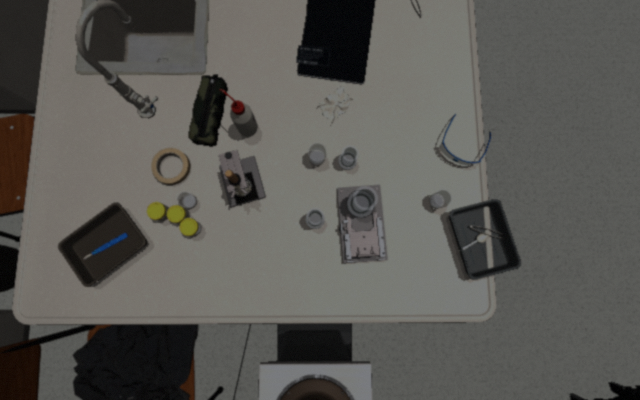

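```bash
python3 - <<'E'
from h import *
S=campose("scene");T=campose("top")
def t(n,a,b): X,e=tri([ray(S,a),ray(T,b)]);print(n,X.round(4),np.round(e,4))
t("board org",(351,256),(360,206));t("tab",(293,275),(368,259));t("mouth",(348,228),(364,199));t("floor",(351,255),(357,205))
t("tip",(313,165),(244,190));t("collar",(305,134),(235,178));t("handle",(308,124),(233,176));t("seat",(308,136),(235,180));t("stand",(311,166),(246,190))
t("beaker",(372,208),(318,157));t("open",(277,141),(196,199));t("small",(401,334),(437,200))
t("jar2",(310,226),(317,219)); t("jar3",(389,230),(346,164))
print(R.from_rotvec(ctrl.state()["orientation"]).as_matrix().round(3))
E
```

```text
board org [ 0.6055 -0.1382  0.0117] [0.0067 0.0067]
tab [ 0.4444 -0.1499  0.0582] [0.0021 0.0021]
mouth [ 0.6015 -0.1319  0.1295] [0.0005 0.0005]
floor [ 0.61   -0.1304  0.0025] [0.0069 0.0069]
tip [0.6583 0.2089 0.0103] [0.0103 0.0103]
collar [0.6527 0.2125 0.1392] [0.0037 0.0037]
handle [0.6554 0.2083 0.1762] [0.002 0.002]
seat [0.6558 0.2134 0.1279] [0.0024 0.0024]
stand [0.6535 0.2034 0.014 ] [0.0061 0.0061]
beaker [ 0.7551 -0.0109 -0.0099] [0.0012 0.0012]
open [0.6143 0.3531 0.017 ] [0.0058 0.0058]
small [ 0.6167 -0.3703  0.0044] [0.0014 0.0014]
jar2 [ 0.5587 -0.007   0.015 ] [0.0011 0.0011]
jar3 [ 0.7425 -0.1011 -0.0051] [0.0101 0.0101]
[[ 0.     0.969  0.245]
 [ 0.     0.245 -0.969]
 [-1.     0.    -0.   ]]
```

The board jar, at scene (349,245) and top (362,203), is the largest. The look-alikes are at scene (310,222) and (387,225), and at top (315,218) and (348,159); they stand free on the worktop. The bottle at scene (365,130) is a distractor. The brush stand is at scene (312,155) and top (240,182). I'll move above the board for a close look.

Emit:
apply_moves([
  [[0, 0, 0, -0.0072, 0.0299, -0.0259, -1], [0, 0, 0, -0.0072, 0.0299, -0.0259, -1], [0, 0, 0, -0.0072, 0.0299, -0.0259, -1], [0, 0, 0, -0.0072, 0.0299, -0.0259, -1], [0, 0, 0, -0.0072, 0.0299, -0.0259, -1], [0, 0, 0, -0.0072, 0.0299, -0.0259, -1], [0, 0, 0, -0.0072, 0.0299, -0.0259, -1], [0, 0, 0, -0.0072, 0.0299, -0.0259, -1], [0, 0, 0, -0.0072, 0.0299, -0.0259, -1], [0, 0, 0, -0.0072, 0.0299, -0.0259, -1], [0, 0, 0, -0.0072, 0.0299, -0.0259, -1], [0, 0, 0, -0.0072, 0.0299, -0.0259, -1], [0, 0, 0, -0.0072, 0.0299, -0.0259, -1], [0, 0, 0, -0.0072, 0.0299, -0.0259, -1], [0, 0, 0, 0, 0, 0, -1]],
])

```text
t: 2.65
tcp_pos: [0.4744, -0.1439, 0.3339]
orientation: [1.021, 1.318, -1.013]
ft_force: [0.1, 0.9, 0.2]
finger_gap: 0.0
```

```bash
python3 - <<'E'
from h import *
im,s=snap("wrist","w0.png"); print(s["tcp_pos"],s["orientation"],s["t"]); print(ctrl.calibration("wrist"))
P=campose("wrist",s);Q=[campose("scene"),campose("top")]
for q,z in[("wash_board",0),("slide_tab",.048),("gas_jar",.01),("jar_mouth",.12),("jar_floor",.018)]:
    for m in ctrl.mark_of("wrist",q)[:3]:print(q,np.round(m["pixel"]),round(m["p"],2),onz(P,m["pixel"],z).round(4))
E
```

```text
[ 0.47441995 -0.14388297  0.3338532 ] [ 1.02085876  1.31804087 -1.01269704] 2.65
{'camera_matrix': array([[328.10264636,   0.        , 314.36908605],
       [  0.        , 328.10264636, 196.00011576],
       [  0.        ,   0.        ,   1.        ]]), 'tool_from_camera': array([[ 1.37098256e-04, -2.61691032e-01,  9.65151690e-01,
        -1.41724239e-01],
       [-1.10726529e-03, -9.65151147e-01, -2.61690728e-01,
         6.56198882e-02],
       [ 9.99999378e-01, -1.03280162e-03, -4.22081935e-04,
         2.45416864e-04],
       [ 0.00000000e+00,  0.00000000e+00,  0.00000000e+00,
         1.00000000e+00]])}
slide_tab [312. 176.] 0.63 [ 0.4527 -0.1454  0.048 ]
gas_jar [331.  59.] 0.78 [ 0.6038 -0.1322  0.01  ]
gas_jar [229.  66.] 0.69 [ 0.5609 -0.0033  0.01  ]
jar_mouth [209.  56.] 0.71 [ 0.5599 -0.0115  0.12  ]
jar_mouth [339.  42.] 0.56 [ 0.6055 -0.1345  0.12  ]
jar_floor [230.  65.] 0.7 [ 0.563  -0.0068  0.018 ]
jar_floor [334.  58.] 0.57 [ 0.6052 -0.136   0.018 ]
```

View pics/w0.png

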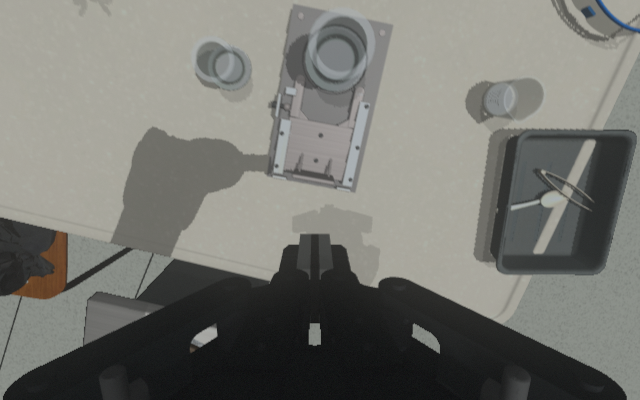

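The picture shows the board with the large jar at about (340,48), the smaller look-alike at (222,65), and the tab edge at (316,165).

```bash
python3 - <<'E'
from h import *
s=ctrl.state();P=campose("wrist",s)
c=[onz(P,p,.016) for p in[(272,185),(357,191),(392,27),(293,5)]]
for x in c:print(x.round(4))
yaw=lambda a,b:np.degrees(np.arctan2((b-a)[1],(b-a)[0]))
print(yaw(c[1],c[2]),yaw(c[0],c[3]),yaw(c[1],c[0])-90)
for p in[(297,156),(316,165),(336,158),(298,178),(333,183)]:print(p,onz(P,p,.066).round(4),onz(P,p,.026).round(4))
im=cv2.imread('pics/w0.png')[0:210,240:420];cv2.imwrite('pics/w0c.png',cv2.resize(im,None,fx=3.5,fy=2.8,interpolation=cv2.INTER_CUBIC))
E
```

```text
[ 0.4136 -0.1047  0.016 ]
[ 0.4345 -0.2253  0.016 ]
[ 0.6516 -0.2093  0.016 ]
[ 0.6456 -0.082   0.016 ]
4.1944695613849285 5.602205682682076 9.835058171102318
(297, 156) [ 0.4705 -0.1308  0.066 ] [ 0.4644 -0.1301  0.026 ]
(316, 165) [ 0.4652 -0.1565  0.066 ] [ 0.4586 -0.1584  0.026 ]
(336, 158) [ 0.4798 -0.1786  0.066 ] [ 0.4746 -0.1826  0.026 ]
(298, 178) [ 0.4436 -0.1384  0.066 ] [ 0.4348 -0.1385  0.026 ]
(333, 183) [ 0.448  -0.1831  0.066 ] [ 0.4397 -0.1876  0.026 ]
```

View pics/w0c.png

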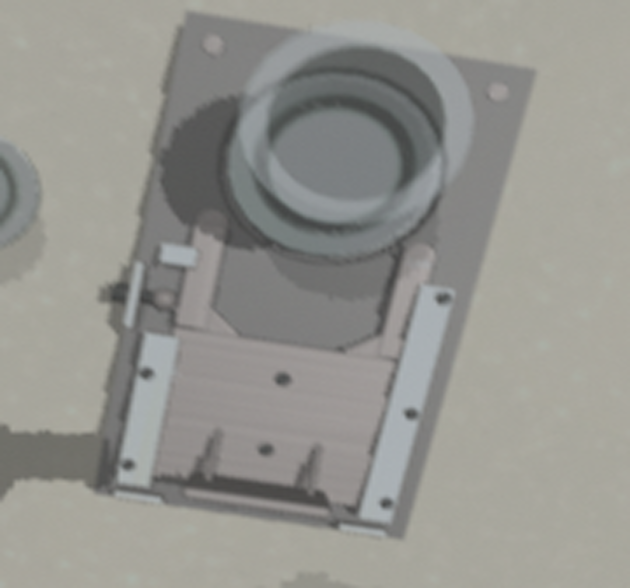

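Emit:
apply_moves([
  [[0.0715, 0, 0, 0, 0, 0, -1], [0.0715, 0, 0, 0, 0, 0, -1], [0, 0, 0, 0, -0.035, 0.0024, -1], [0, 0, 0, 0, -0.0353, 0.0024, -1], [0, 0, 0, 0.0365, 0, 0, -1], [0, 0, 0, 0.0365, 0, 0, -1], [0, 0, 0, 0.0365, 0, 0, -1], [0, 0, 0, 0.0365, 0, 0, -1], [0, 0, 0, 0.0365, 0, 0, -1], [0, 0, 0, 0.0365, 0, 0, -1], [0, 0, 0, 0.0365, 0, 0, -1], [0, 0, 0, 0.0365, 0, 0, -1], [0, 0, 0, 0, 0, 0, -1], [0, 0, 0, 0, 0, 0, -1]],
])

```text
t: 4.12
tcp_pos: [0.399, -0.164, 0.0391]
orientation: [1.132, 1.261, -1.135]
ft_force: [0.5, 0.5, 0.9]
finger_gap: -0.0
```

```bash
python3 - <<'E'
from h import *
im,s=snap("wrist","w1.png"); print(s["tcp_pos"],R.from_rotvec(s["orientation"]).as_matrix().round(3),s["t"])
P=campose("wrist",s)
for q,z in[("slide_tab",.048),("jar_mouth",.12),("jar_floor",.018)]:
    for m in ctrl.mark_of("wrist",q)[:3]:print(q,np.round(m["pixel"]),round(m["p"],2),onz(P,m["pixel"],z).round(4))
E
```

```text
[ 0.39896971 -0.16402284  0.03913995] [[-0.005  0.995  0.103]
 [ 0.002  0.103 -0.995]
 [-1.    -0.004 -0.002]] 4.1167
slide_tab [282. 139.] 0.56 [ 0.4508 -0.146   0.048 ]
```

View pics/w1.png

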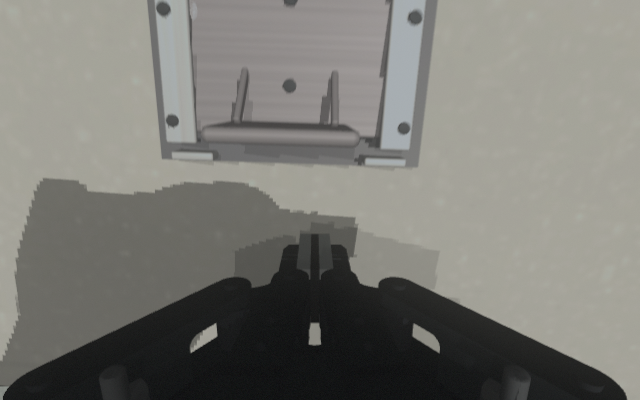

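The tab is square-on ahead at (282,133), about 13 mm to the left of the fingers at column 315. I'll shift over and advance.

Emit:
apply_moves([
  [[0.03, 0, 0, 0, 0.005, -0.012, -1], [0, 0, 0, 0, 0.01, 0, -1], [0, 0, 0, 0, 0.01, 0, -1], [0, 0, 0, 0, 0.008, 0, -1], [0, 0, 0, 0, 0.008, 0, -1], [0, 0, 0, 0, 0.008, 0, -1], [0, 0, 0, 0, 0.008, 0, -1], [0, 0, 0, 0, 0.008, 0, -1], [0, 0, 0, 0, 0, 0, -1]],
])

```text
t: 5.07
tcp_pos: [0.4654, -0.147, 0.0398]
orientation: [1.154, 1.244, -1.154]
ft_force: [-0.1, -0.1, -0.1]
finger_gap: -0.0001
```

Emit:
apply_moves([
  [[0, 0, 0, 0, 0.006, 0, -1], [0, 0, 0, 0, 0.006, 0, -1], [0, 0, 0, 0, 0, 0, -1]],
])

```text
t: 5.32
tcp_pos: [0.4756, -0.146, 0.0397]
orientation: [1.153, 1.245, -1.155]
ft_force: [1.0, 0.8, -0.1]
finger_gap: -0.0002
```

Emit:
apply_moves([
  [[0, 0, 0, 0, 0.004, 0, -1], [0, 0, 0, 0, 0.004, 0, -1], [0, 0, 0, 0, 0, 0, -1]],
])

```text
t: 5.57
tcp_pos: [0.4827, -0.1454, 0.0397]
orientation: [1.152, 1.247, -1.157]
ft_force: [-6.5, -1.3, 4.2]
finger_gap: 0.0002
```

```bash
python3 - <<'E'
from h import *
im,s=snap("wrist","w2.png")
E
```

```text
(no output)
```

View pics/w2.png

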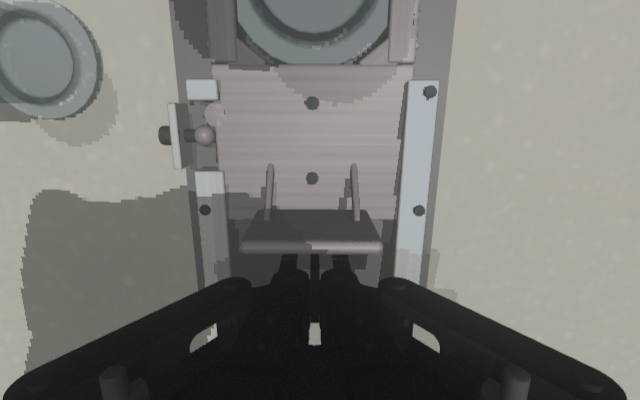

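The fingers are centred on the tab at (312,245), and the roller at (205,133) is at the cam. I'll continue with small steps.

Emit:
apply_moves([
  [[0, 0, 0, 0, 0.003, 0, -1], [0, 0, 0, 0, 0.003, 0, -1], [0, 0, 0, 0, 0, 0, -1]],
])

```text
t: 5.87
tcp_pos: [0.4827, -0.1455, 0.0389]
orientation: [1.148, 1.254, -1.166]
ft_force: [-23.7, -0.7, 18.5]
finger_gap: -0.0
```

Emit:
apply_moves([
  [[0, 0, 0, 0, 0.003, 0, -1], [0, 0, 0, 0, 0.003, 0, -1], [0, 0, 0, 0, 0, 0, -1], [0, 0, 0, 0, 0, 0, -1]],
])

```text
t: 6.2
tcp_pos: [0.4826, -0.1456, 0.038]
orientation: [1.144, 1.262, -1.175]
ft_force: [-39.3, -0.4, 27.9]
finger_gap: 0.0001
```

Stalled well above the cam force at the expected home position (112 mm plus the finger). I'll back off and check.

Emit:
apply_moves([
  [[0, 0, 0, 0, -0.008, 0, -1], [0, 0, 0, 0, -0.01, 0, -1], [0, 0, 0, 0, -0.02, 0, -1], [0, 0, 0, 0, -0.02, 0, -1], [0, 0, 0, -0.035, 0, 0, -1], [0, 0, 0, -0.04, 0, 0, -1], [0, 0, 0, -0.04, 0, 0, -1], [0, 0, 0, 0, 0, 0, -1]],
])

```text
t: 6.87
tcp_pos: [0.4434, -0.1495, 0.1623]
orientation: [1.156, 1.232, -1.146]
ft_force: [1.7, -0.1, 0.2]
finger_gap: -0.0
```

```bash
python3 - <<'E'
from h import *
im,s=snap("wrist","w3.png"); print(s["tcp_pos"],R.from_rotvec(s["orientation"]).as_matrix().round(3),s["t"])
P=campose("wrist",s)
for q,z in[("slide_tab",.048),("jar_mouth",.12),("jar_floor",.018)]:
    for m in ctrl.mark_of("wrist",q)[:3]:print(q,np.round(m["pixel"]),round(m["p"],2),onz(P,m["pixel"],z).round(4))
E
```

```text
[ 0.4433739  -0.14950698  0.16228381] [[ 0.013  0.997  0.075]
 [-0.004  0.075 -0.997]
 [-1.     0.012  0.005]] 6.8667
slide_tab [308. 130.] 0.79 [ 0.4929 -0.1416  0.048 ]
jar_mouth [89.  0.] 0.87 [ 0.5528 -0.028   0.12  ]
```

View pics/w3.png

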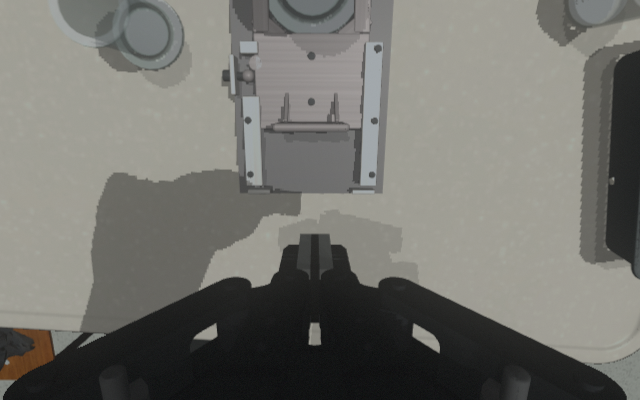

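The slide stays home: the tab is at (308,130), i.e. x=0.493 against 0.444 before, so it moved about 49 mm. Next is the brush stand.

Emit:
apply_moves([
  [[0, 0, 0, -0.038, 0, 0, 1], [0, 0, 0, -0.038, 0, 0, 1], [0, 0, 0, -0.038, 0, 0, 1], [0, 0, 0, -0.038, 0, 0, 1], [0, 0, 0, -0.0073, 0.0158, -0.0367, 1], [0, 0, 0, -0.0073, 0.0158, -0.0367, 1], [0, 0, 0, -0.0073, 0.0158, -0.0367, 1], [0, 0, 0, -0.0073, 0.0158, -0.0367, 1], [0, 0, 0, -0.0073, 0.0158, -0.0367, 1], [0, 0, 0, -0.0073, 0.0158, -0.0367, 1], [0, 0, 0, -0.0073, 0.0158, -0.0367, 1], [0, 0, 0, -0.0073, 0.0158, -0.0367, 1], [0, 0, 0, -0.0073, 0.0158, -0.0367, 1], [-0.102, 0, 0, 0, 0, 0, 1], [-0.102, 0, 0, 0, 0, 0, 1], [0, 0, 0, 0, 0, 0, 1]],
])

```text
t: 8.4
tcp_pos: [0.5553, 0.1924, 0.3705]
orientation: [0.995, 1.334, -0.998]
ft_force: [0.2, 0.4, 0.1]
finger_gap: 0.0854
```

```bash
cat > look.py <<'E'
import sys,pickle
from h import *
fn=sys.argv[1]
im,s=snap("wrist",fn+".png"); print(s["tcp_pos"].round(4) if hasattr(s["tcp_pos"],"round") else s["tcp_pos"],R.from_rotvec(s["orientation"]).as_matrix().round(3).tolist(),s["t"])
P=campose("wrist",s); D={}
for q,z in[("brush_tip",.02),("brush_collar",.14),("brush_handle",.178),("stand_seat",.14),("brush_stand",0),("jar_mouth",.12)]:
    D[q]=[(m["pixel"],m["p"]) for m in ctrl.mark_of("wrist",q)[:3]]
    for m in D[q]:print(q,np.round(m[0]),round(m[1],2),onz(P,m[0],z).round(4))
pickle.dump((P,D),open(fn+".pkl","wb"))
E
python3 look.py w4
```

```text
[0.5553 0.1924 0.3705] [[-0.003, 0.959, 0.282], [0.0, 0.282, -0.959], [-1.0, -0.003, -0.001]] 8.4
brush_collar [322.  76.] 0.93 [0.6502 0.2122 0.14  ]
brush_handle [321.  73.] 0.89 [0.6497 0.2133 0.178 ]
stand_seat [325.  73.] 0.8 [0.6546 0.2097 0.14  ]
brush_stand [321.  85.] 0.97 [0.6504 0.21   0.    ]
jar_mouth [451. 194.] 0.76 [0.5657 0.0193 0.12  ]
jar_mouth [579. 199.] 0.61 [ 0.6043 -0.1349  0.12  ]
jar_mouth [582.  79.] 0.59 [ 0.7315 -0.0706  0.12  ]
```

View pics/w4.png

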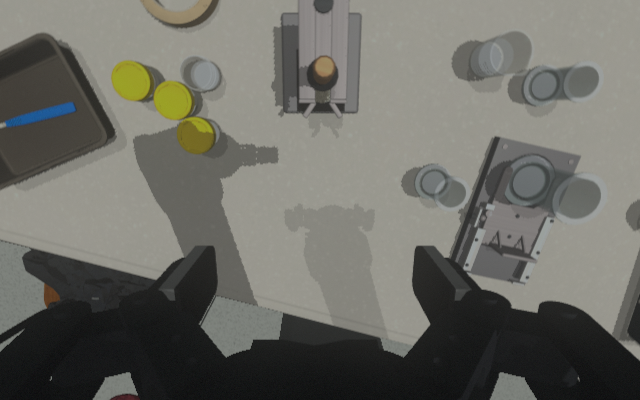

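The stand is straight ahead, with its base edges parallel to the tool axis, the handle at (322,67) and the fork's open front toward the robot. Next, a second view from closer.

Emit:
apply_moves([
  [[0, 0, 0, 0.02, 0.03, 0.004, 1], [0, 0, 0, 0.02, 0.025, 0.004, 1], [0, 0, 0, 0, 0, 0, 1], [0, 0, 0, 0, 0, 0, 1]],
])

```text
t: 9.08
tcp_pos: [0.6108, 0.1978, 0.3306]
orientation: [1.001, 1.33, -1.005]
ft_force: [-0.8, -0.4, 0.0]
finger_gap: 0.0853
```

```bash
python3 look.py w5; python3 - <<'E'
from h import *
import pickle
A=pickle.load(open('w4.pkl','rb'));B=pickle.load(open('w5.pkl','rb'));S=campose("scene");T=campose("top")
sc={"brush_collar":[(305,134),(235,178)],"brush_handle":[(308,124),(233,176)],"stand_seat":[(308,136),(235,180)]}
for q in sc:
    r=[ray(X[0],X[1][q][0][0]) for X in(A,B) if X[1][q]]
    print(q,tri(r),tri(r+[ray(S,sc[q][0]),ray(T,sc[q][1])]))
im=cv2.imread('pics/w5.png')[60:240,220:420];cv2.imwrite('pics/w5c.png',cv2.resize(im,None,fx=3,fy=3))
E
```

```text
[0.6108 0.1978 0.3306] [[-0.004, 0.962, 0.273], [-0.001, 0.273, -0.962], [-1.0, -0.004, -0.0]] 9.0833
brush_collar [311. 131.] 0.7 [0.6504 0.2124 0.14  ]
brush_collar [530. 221.] 0.45 [ 0.623  -0.0395  0.14  ]
brush_handle [310. 135.] 0.97 [0.6497 0.213  0.178 ]
stand_seat [311. 125.] 0.73 [0.6554 0.214  0.14  ]
stand_seat [308. 134.] 0.52 [0.6462 0.214  0.14  ]
brush_stand [309. 123.] 0.74 [0.6496 0.2171 0.    ]
brush_stand [529. 220.] 0.61 [ 0.6019 -0.145   0.    ]
brush_stand [309. 134.] 0.3 [0.6346 0.2127 0.    ]
jar_mouth [591. 126.] 0.91 [ 0.7342 -0.0696  0.12  ]
jar_mouth [585. 250.] 0.81 [ 0.6038 -0.1317  0.12  ]
jar_mouth [451. 239.] 0.73 [0.5745 0.023  0.12  ]
brush_collar (array([0.65029434, 0.21232925, 0.13831219]), [np.float64(8.258420219624057e-05), np.float64(8.258420219625797e-05)]) (array([0.65132334, 0.21207167, 0.14041571]), [np.float64(0.0012062019049297666), np.float64(0.0009524114470204519), np.float64(0.002730472164571624), np.float64(0.004812041572632996)])
brush_handle (array([0.649685  , 0.21315378, 0.17837437]), [np.float64(0.00014558191550368495), np.float64(0.00014558191550375442)]) (array([0.65276291, 0.2111192 , 0.17515885]), [np.float64(0.0035513918288970396), np.float64(0.0038104409454833552), np.float64(0.005534793164271663), np.float64(0.002235447278990178)])
stand_seat (array([0.65511282, 0.2118304 , 0.13410519]), [np.float64(0.0021795845692660874), np.float64(0.002179584569266072)]) (array([0.65523171, 0.21212315, 0.12952947]), [np.float64(0.0025088213416112792), np.float64(0.0019093190626861994), np.float64(0.0023277019772786536), np.float64(0.0025740603731858173)])
```

View pics/w5c.png

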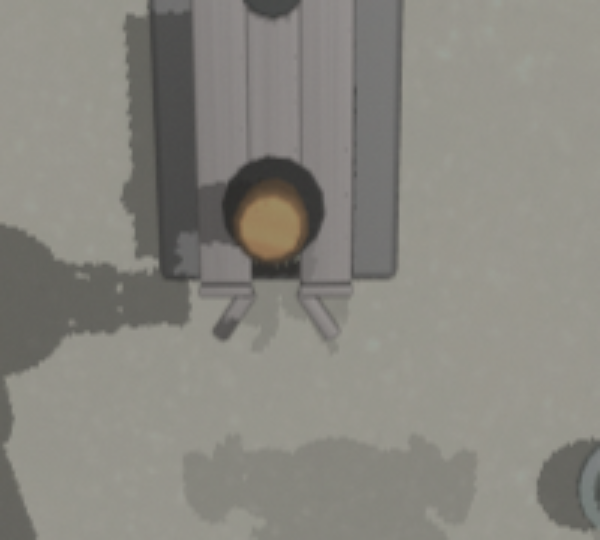

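The handle triangulates to (0.650, 0.213) with grasp height 0.178, which agrees with the text. The stand is aligned with the tool, so I'll descend and grasp.

Emit:
apply_moves([
  [[0, 0, 0, 0, 0.021, -0.0018, 1], [0, 0, 0, 0, 0.021, -0.0018, 1], [0, 0, 0, 0.034, 0, 0, 1], [0, 0, 0, 0.034, 0, 0, 1], [0, 0, 0, 0.034, 0, 0, 1], [0, 0, 0, 0.034, 0, 0, 1], [0, 0, 0, 0.034, 0, 0, 1], [0, 0, 0, 0, 0, 0, 1], [0, 0, 0, 0, 0, 0, -1], [0, 0, 0, 0, 0, 0, -1], [0, 0, 0, 0, 0, 0, -1], [0, 0, 0, 0, 0, 0, -1], [0, 0, 0, 0, 0, 0, -1], [0, 0, 0, 0, 0, 0, -1], [0, 0, 0, 0, 0, 0, -1], [0, 0, 0, 0, 0, 0, -1]],
])

```text
t: 10.77
tcp_pos: [0.6507, 0.2136, 0.1646]
orientation: [1.003, 1.326, -1.0]
ft_force: [-1.0, -1.0, 5.9]
finger_gap: 0.0186
```

Gripped (18.6 mm gap). I'll lift 12 mm over the lips, draw it out by the front, then raise it.

Emit:
apply_moves([
  [[0, 0, 0, -0.006, 0, 0, -1], [0, 0, 0, -0.006, 0, 0, -1], [0, 0, 0, 0, 0, 0, -1], [0, 0, 0, 0, -0.015, 0, -1], [0, 0, 0, 0, -0.025, 0, -1], [0, 0, 0, 0, -0.03, 0, -1], [0, 0, 0, 0, -0.03, 0, -1], [0, 0, 0, 0, -0.02, 0, -1], [0, 0, 0, 0, 0, 0, -1]],
])

```text
t: 11.52
tcp_pos: [0.5308, 0.1796, 0.1748]
orientation: [0.998, 1.329, -1.003]
ft_force: [-0.8, -0.0, -2.2]
finger_gap: 0.0188
```

```bash
python3 look.py w6; python3 - <<'E'
from h import *
snap("scene","s6.png");im=cv2.imread('pics/s6.png')[80:280,240:440]
w=cv2.imread('pics/w6.png')
a=cv2.resize(im,(400,400));b=cv2.resize(w[60:260,220:420],(400,400));cv2.imwrite('pics/c6.png',np.hstack([a,b]))
S=campose("scene")
for q in("brush_collar","brush_tip","brush_handle"):print(q,[(m["pixel"],m["p"]) for m in ctrl.mark_of("scene",q)[:2]])
s=ctrl.state();Rt=R.from_rotvec(s["orientation"]).as_matrix();g=s["tcp_pos"]-.019*Rt[:,0];print(s["ft_force"],s["finger_gap"],"predict tip/collar px",proj(S,g+.158*Rt[:,0]),proj(S,g+.038*Rt[:,0]))
E
```

```text
[0.5308 0.1796 0.1748] [[-0.002, 0.961, 0.276], [-0.002, 0.276, -0.961], [-1.0, -0.003, 0.002]] 11.5167
brush_tip [318. 184.] 0.92 [0.5286 0.1752 0.02  ]
brush_collar [318. 234.] 0.76 [0.5268 0.1759 0.14  ]
brush_handle [314. 264.] 0.62 [0.5265 0.1781 0.178 ]
brush_handle [639. 188.] 0.56 [0.6001 0.0523 0.178 ]
brush_stand [315.  37.] 0.75 [0.6509 0.2128 0.    ]
jar_mouth [550. 225.] 0.86 [0.5654 0.0335 0.12  ]
brush_collar [([271.9, 149.7], 0.64)]
brush_tip [([277.5, 180.0], 0.94)]
brush_handle [([271.6, 141.3], 0.87)]
[ 0.143887    0.76880409 -0.57337569] 0.018764930213659183 predict tip/collar px [275.57657324 178.9290685 ] [271.73364689 148.71124189]
```

View pics/c6.png

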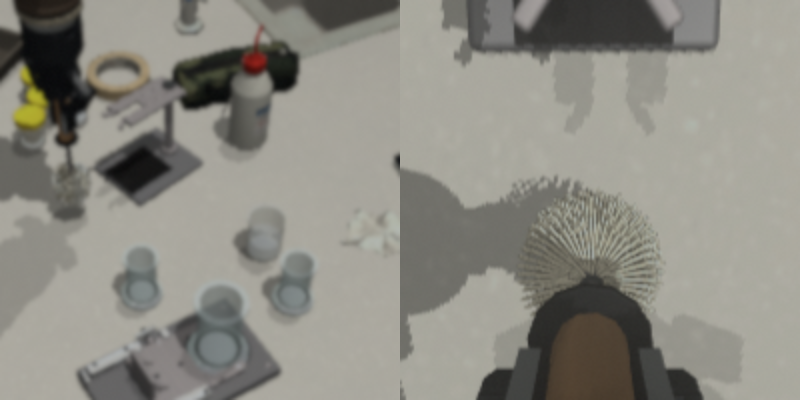

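The brush hangs vertically in the grip and the fork is clear. I'll raise it and go above the jar at (0.604, -0.134).

Emit:
apply_moves([
  [[0, 0, 0, -0.037, 0, 0, -1], [0, 0, 0, -0.037, 0, 0, -1], [0, 0, 0, -0.037, 0, 0, -1], [0, 0, 0, -0.037, 0, 0, -1], [0, 0, 0, 0, -0.0018, 0.0357, -1], [0, 0, 0, 0, -0.0018, 0.0357, -1], [0, 0, 0, 0, -0.0018, 0.0357, -1], [0, 0, 0, 0, -0.0018, 0.0357, -1], [0, 0, 0, 0, -0.0018, 0.0357, -1], [0, 0, 0, 0, -0.0018, 0.0357, -1], [0, 0, 0, 0, -0.0018, 0.0357, -1], [0, 0, 0, 0, -0.0018, 0.0357, -1], [0, 0, 0, 0, -0.0018, 0.0357, -1], [0, 0, 0, 0, 0, 0, -1], [0, 0, 0, 0, 0, 0, -1]],
])

```text
t: 13.32
tcp_pos: [0.6073, -0.1358, 0.3218]
orientation: [1.004, 1.327, -1.006]
ft_force: [0.4, 1.2, -1.9]
finger_gap: 0.0185
```

```bash
python3 look.py w7; python3 - <<'E'
from h import *
s=ctrl.state();print(s["orientation"])
im=cv2.imread('pics/w7.png');cv2.imwrite('pics/w7c.png',cv2.resize(im[60:320,180:480],None,fx=2,fy=2))
E
```

```text
[ 0.6073 -0.1358  0.3218] [[-0.001, 0.963, 0.271], [-0.0, 0.271, -0.963], [-1.0, -0.001, -0.0]] 13.3167
brush_tip [318. 181.] 0.66 [ 0.5768 -0.1492  0.02  ]
brush_collar [318. 230.] 0.64 [ 0.551  -0.1561  0.14  ]
brush_handle [312. 267.] 0.64 [ 0.5276 -0.1562  0.178 ]
brush_stand [67. 49.] 0.83 [0.6535 0.2125 0.    ]
jar_mouth [316.  36.] 0.89 [ 0.7337 -0.1027  0.12  ]
jar_mouth [67. 51.] 0.6 [0.6559 0.1265 0.12  ]
jar_mouth [193. 172.] 0.58 [ 0.5718 -0.0122  0.12  ]
[ 1.00013958  1.32865065 -0.99979563]
```

View pics/w7c.png

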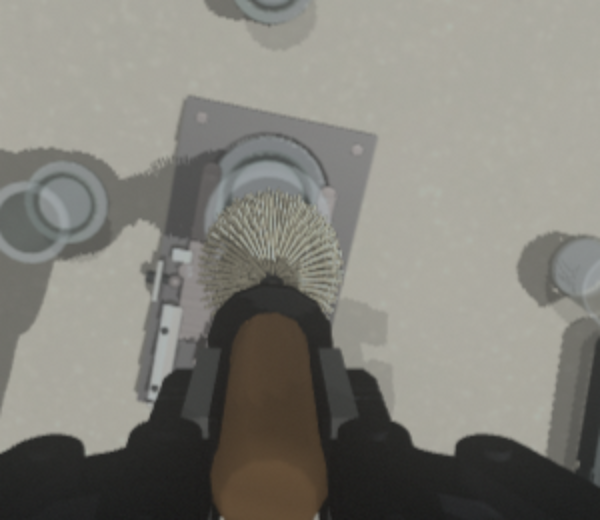

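The head is over the jar. The mouth is centred at about column 315 of the full picture and the tip at about 318, so I'll shift about 3 mm and descend.

Emit:
apply_moves([
  [[0, 0, 0, 0, -0.0025, -0.0028, -1], [0, 0, 0, 0.025, 0, 0, -1], [0, 0, 0, 0.025, 0, 0, -1], [0, 0, 0, 0.02, 0, 0, -1], [0, 0, 0, 0.015, 0, 0, -1], [0, 0, 0, 0.015, 0, 0, -1], [0, 0, 0, 0.015, 0, 0, -1], [0, 0, 0, 0, 0, 0, -1]],
])

```text
t: 14.33
tcp_pos: [0.6029, -0.131, 0.2053]
orientation: [1.0, 1.331, -1.003]
ft_force: [-1.2, -1.2, -3.1]
finger_gap: 0.0186
```

Emit:
apply_moves([
  [[0, 0, 0, 0.01, 0, 0, -1], [0, 0, 0, 0.01, 0, 0, -1], [0, 0, 0, 0.008, 0, 0, -1], [0, 0, 0, 0.005, 0, 0, -1], [0, 0, 0, 0, 0, 0, -1], [0, 0, 0, 0, 0, 0, -1]],
])

```text
t: 14.83
tcp_pos: [0.6039, -0.1305, 0.1741]
orientation: [1.001, 1.33, -1.002]
ft_force: [-0.0, -0.8, -4.2]
finger_gap: 0.0187
```

```bash
python3 - <<'E'
from h import *
a,s=snap("wrist","w8.png");b,_=snap("scene","s8.png")
for c in("scene",):
  for q in("brush_collar","brush_tip","jar_mouth","gas_jar"):print(q,[(np.round(m["pixel"]),round(m["p"],2)) for m in ctrl.mark_of(c,q)[:3]])
S=campose("scene");s=ctrl.state();print(s["tcp_pos"],proj(S,s["tcp_pos"]-np.array([0,0,.02])))
cv2.imwrite('pics/c8.png',np.hstack([cv2.resize(cv2.imread('pics/s8.png')[170:290,290:410],(400,400),interpolation=cv2.INTER_CUBIC),cv2.resize(cv2.imread('pics/w8.png')[60:260,220:420],(400,400))]))
E
```

```text
brush_collar [(array([350., 213.]), 0.7), (array([352., 222.]), 0.54)]
brush_tip []
jar_mouth [(array([312., 208.]), 0.97), (array([346., 230.]), 0.62), (array([391., 211.]), 0.6)]
gas_jar [(array([386., 227.]), 0.9), (array([346., 226.]), 0.71), (array([346., 255.]), 0.66)]
[ 0.60432544 -0.13060792  0.17489505] [349.02672501 220.69088356]
```

View pics/c8.png

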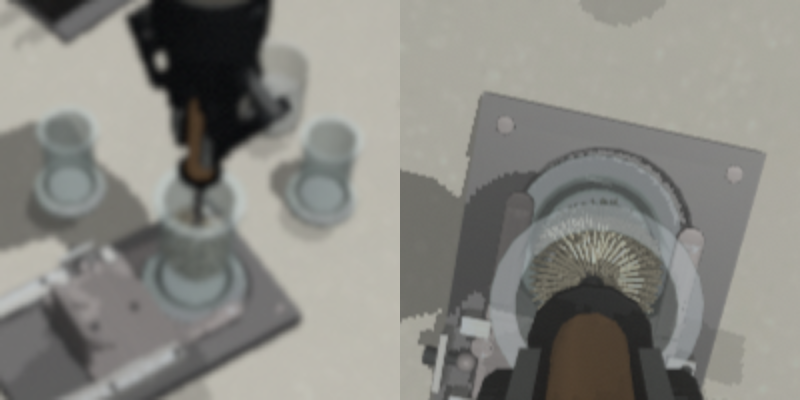

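The brush is inside the jar and centred, and the prongs lie over the foot on both sides. I'll go down until it touches the floor.

Emit:
apply_moves([
  [[0, 0, 0, 0.005, 0, 0, -1], [0, 0, 0, 0.005, 0, 0, -1], [0, 0, 0, 0, 0, 0, -1]],
])

```text
t: 15.38
tcp_pos: [0.6042, -0.131, 0.1641]
orientation: [1.001, 1.328, -1.002]
ft_force: [-0.4, -1.4, -2.4]
finger_gap: 0.0183
```

Emit:
apply_moves([
  [[0, 0, 0, 0.003, 0, 0, -1], [0, 0, 0, 0, 0, 0, -1], [0, 0, 0, 0, 0, 0, -1]],
])

```text
t: 15.63
tcp_pos: [0.6045, -0.1309, 0.162]
orientation: [1.001, 1.328, -1.001]
ft_force: [-0.2, -1.6, 1.5]
finger_gap: 0.0186
```

Emit:
apply_moves([
  [[0, 0, 0, 0.003, 0, 0, -1], [0, 0, 0, 0, 0, 0, -1], [0, 0, 0, 0, 0, 0, -1]],
])

```text
t: 15.88
tcp_pos: [0.6057, -0.1307, 0.1614]
orientation: [1.002, 1.325, -1.0]
ft_force: [-2.5, -1.5, 15.6]
finger_gap: 0.0188
```

Floor contact confirmed (15 N at TCP z 0.161). Now the strokes: up 92 mm, then back down.

Emit:
apply_moves([
  [[0, 0, 0, -0.012, 0, 0, -1], [0, 0, 0, -0.02, 0, 0, -1], [0, 0, 0, -0.02, 0, 0, -1], [0, 0, 0, -0.02, 0, 0, -1], [0, 0, 0, -0.02, 0, 0, -1], [0, 0, 0, 0, 0, 0, -1], [0, 0, 0, 0.02, 0, 0, -1], [0, 0, 0, 0.02, 0, 0, -1], [0, 0, 0, 0.02, 0, 0, -1], [0, 0, 0, 0.015, 0, 0, -1], [0, 0, 0, 0.01, 0, 0, -1], [0, 0, 0, 0.006, 0, 0, -1], [0, 0, 0, 0, 0, 0, -1], [0, 0, 0, 0, 0, 0, -1], [0, 0, 0, 0, 0, 0, -1]],
])

```text
t: 17.13
tcp_pos: [0.6049, -0.1306, 0.1615]
orientation: [1.002, 1.327, -1.001]
ft_force: [-2.6, -1.1, 10.2]
finger_gap: 0.0186
```

Emit:
apply_moves([
  [[0, 0, 0, -0.012, 0, 0, -1], [0, 0, 0, -0.02, 0, 0, -1], [0, 0, 0, -0.02, 0, 0, -1], [0, 0, 0, -0.02, 0, 0, -1], [0, 0, 0, -0.02, 0, 0, -1], [0, 0, 0, 0, 0, 0, -1]],
])

```text
t: 17.63
tcp_pos: [0.606, -0.1302, 0.2562]
orientation: [1.003, 1.323, -0.998]
ft_force: [0.3, -0.2, 0.1]
finger_gap: 0.0183
```

Emit:
apply_moves([
  [[0, 0, 0, 0.02, 0, 0, -1], [0, 0, 0, 0.02, 0, 0, -1], [0, 0, 0, 0.02, 0, 0, -1], [0, 0, 0, 0.015, 0, 0, -1], [0, 0, 0, 0.01, 0, 0, -1], [0, 0, 0, 0.007, 0, 0, -1], [0, 0, 0, 0.001, 0, 0, -1], [0, 0, 0, 0, 0, 0, -1], [0, 0, 0, 0, 0, 0, -1]],
])

```text
t: 18.38
tcp_pos: [0.6053, -0.131, 0.1611]
orientation: [1.002, 1.325, -1.001]
ft_force: [-2.5, -0.9, 12.8]
finger_gap: 0.0186
```

```bash
python3 - <<'E'
from h import *
a,s=snap("wrist","w9.png");b,_=snap("scene","s9.png")
print(s["tcp_pos"],s["orientation"],s["ft_force"],s["t"])
S=campose("scene")
print([(np.round(m["pixel"]),round(m["p"],2)) for m in ctrl.mark_of("scene","slide_tab")[:2]],proj(S,[.493,-.1416,.048]),proj(S,[.4440,-.145,.048]))
c=[(m["pixel"],m["p"]) for m in ctrl.mark_of("scene","brush_collar")[:2]];print(c,proj(S,s["tcp_pos"]-np.array([0,0,.0246])),proj(S,s["tcp_pos"]-np.array([0,0,.0192])))
E
```

```text
[ 0.60528421 -0.13097267  0.16108834] [ 1.00172757  1.32530684 -1.00056171] [-2.54472227 -0.85203218 12.81618251] 18.3833
[(array([310., 268.]), 0.72), (array([276., 141.]), 0.27)] [309.25396118 266.89608998] [291.39859912 275.83877228]
[([351.4, 227.2], 0.62)] [349.12592813 225.41362586] [349.22345735 224.03162506]
```

Three bottoms reached, each with floor contact, and the slide is still home (tab within 1.5 px of the prediction). I'll draw out and return to the stand front.

Emit:
apply_moves([
  [[0, 0, 0, -0.02, 0, 0, -1], [0, 0, 0, -0.03, 0, 0, -1], [0, 0, 0, -0.03, 0, 0, -1], [0, 0, 0, -0.035, 0, 0, -1], [0, 0, 0, -0.035, 0, 0, -1], [0, 0, 0, -0.03, 0, 0, -1], [0, 0, 0, 0, 0.0015, -0.0355, -1], [0, 0, 0, 0, 0.0015, -0.0355, -1], [0, 0, 0, 0, 0.0015, -0.0355, -1], [0, 0, 0, 0, 0.0015, -0.0355, -1], [0, 0, 0, 0, 0.0015, -0.0355, -1], [0, 0, 0, 0, 0.0015, -0.0355, -1], [0, 0, 0, 0, 0.0015, -0.0355, -1], [0, 0, 0, 0, 0.0015, -0.0355, -1], [0, 0, 0, 0, 0.0015, -0.0355, -1], [0, 0, 0, 0, 0, 0, -1], [0, 0, 0, 0, 0, 0, -1]],
])

```text
t: 20.0
tcp_pos: [0.5279, 0.1834, 0.3389]
orientation: [0.998, 1.332, -0.997]
ft_force: [0.3, -0.5, -1.2]
finger_gap: 0.0186
```

```bash
python3 - <<'E'
from h import *
s=ctrl.state();Rt=R.from_rotvec(s["orientation"]).as_matrix();print(s["tcp_pos"],Rt.round(3).tolist(),s["ft_force"],s["finger_gap"])
print("to exit pose, tool axes",Rt.T@(np.array([.5308,.1796,.1765])-s["tcp_pos"]))
E
```

```text
[0.52786569 0.18336153 0.33891234] [[-0.0, 0.96, 0.281], [0.001, 0.281, -0.96], [-1.0, -0.0, -0.001]] [ 0.28618057 -0.46846273 -1.18197277] 0.01860989445375214
to exit pose, tool axes [0.16240621 0.00178103 0.00464541]
```

Descend in front of the stand, then look at the alignment with the fork.

Emit:
apply_moves([
  [[0, 0, 0, 0.033, 0, 0.0045, -1], [0, 0, 0, 0.033, 0, 0, -1], [0, 0, 0, 0.033, 0, 0, -1], [0, 0, 0, 0.033, 0, 0, -1], [0, 0, 0, 0.028, 0, 0, -1], [0, 0, 0, 0, 0, 0, -1], [0, 0, 0, 0, 0, 0, -1]],
])

```text
t: 20.58
tcp_pos: [0.5301, 0.1746, 0.178]
orientation: [1.0, 1.33, -1.005]
ft_force: [1.0, 0.9, -0.3]
finger_gap: 0.0189
```

```bash
python3 look.py w10; python3 - <<'E'
from h import *
s=ctrl.state();Rt=R.from_rotvec(s["orientation"]).as_matrix();print(s["tcp_pos"])
print("to seat, tool axes",Rt.T@(np.array([.6507,.2136,.1765])-s["tcp_pos"]))
im=cv2.imread('pics/w10.png');cv2.imwrite('pics/w10c.png',cv2.resize(im[0:260,190:450],None,fx=2.2,fy=2.2))
E
```

```text
[0.5301 0.1746 0.178 ] [[-0.003, 0.962, 0.274], [-0.001, 0.274, -0.962], [-1.0, -0.003, -0.0]] 20.5833
brush_tip [315. 183.] 0.57 [0.5271 0.1729 0.02  ]
brush_collar [313. 234.] 0.64 [0.5238 0.1734 0.14  ]
brush_handle [314. 265.] 0.78 [0.5235 0.1726 0.178 ]
brush_stand [310.  34.] 0.62 [0.6523 0.2128 0.    ]
jar_mouth [541. 218.] 0.86 [0.5666 0.0333 0.12  ]
jar_mouth [311. 263.] 0.5 [0.4954 0.1672 0.12  ]
[0.53121079 0.17599798 0.18017433]
to seat, tool axes [ 0.00396057  0.12521412 -0.00328972]
```

Emit:
apply_moves([
  [[0, 0, 0, 0, 0.02, -0.0035, -1], [0, 0, 0, 0, 0.025, 0, -1], [0, 0, 0, 0, 0.025, 0, -1], [0, 0, 0, 0, 0.025, 0, -1], [0, 0, 0, 0, 0.02, 0, -1], [0, 0, 0, 0, 0.0105, 0, -1], [0, 0, 0, 0, 0, 0, -1], [0, 0, 0, 0, 0, 0, -1]],
])

```text
t: 21.6
tcp_pos: [0.6502, 0.2139, 0.1787]
orientation: [1.001, 1.329, -1.001]
ft_force: [0.2, 0.7, -0.9]
finger_gap: 0.0186
```

```bash
python3 - <<'E'
from h import *
import pickle
for i in range(2):
    s=ctrl.state();im=ctrl.camera("scene");print(s["tcp_pos"],s["ft_force"])
Rt=R.from_rotvec(s["orientation"]).as_matrix();print(Rt.T@(np.array([.6507,.2136,.1646])-s["tcp_pos"]))
for q in("brush_collar","stand_seat","brush_tip"):print(q,[(np.round(m["pixel"]),round(m["p"],2)) for m in ctrl.mark_of("scene",q)[:2]])
print(proj(campose("scene"),[.652,.2125,.14]),proj(campose("scene"),[.651,.2125,.155]))
E
```

```text
[0.65015223 0.21389285 0.17874434] [ 0.22099764  0.67980004 -0.92326535]
[0.64961372 0.21376801 0.17887075] [-0.56544789 -0.49939531 -1.44014098]
[0.01427021 0.00100534 0.00046139]
brush_collar [(array([303., 128.]), 0.89), (array([350., 252.]), 0.65)]
stand_seat [(array([306., 131.]), 0.93)]
brush_tip [(array([309., 161.]), 0.93)]
[306.01207238 133.54510982] [305.51601704 129.6111417 ]
```

In place without contact. Lower it onto the fork.

Emit:
apply_moves([
  [[0, 0, 0, 0.006, 0.001, 0, -1], [0, 0, 0, 0.005, 0, 0, -1], [0, 0, 0, 0.002, 0, 0, -1], [0, 0, 0, 0, 0, 0, -1], [0, 0, 0, 0, 0, 0, -1]],
])

```text
t: 22.27
tcp_pos: [0.651, 0.2139, 0.1654]
orientation: [1.001, 1.329, -1.002]
ft_force: [-0.1, 0.3, -2.0]
finger_gap: 0.0185
```

Emit:
apply_moves([
  [[0, 0, 0, 0.002, 0, 0, -1], [0, 0, 0, 0, 0, 0, -1], [0, 0, 0, 0, 0, 0, -1]],
])

```text
t: 22.52
tcp_pos: [0.6514, 0.2142, 0.1644]
orientation: [1.002, 1.328, -1.001]
ft_force: [-0.6, 1.1, 2.6]
finger_gap: 0.0188
```

Seated (force turned upward at the same height as at the grasp). Release and rise.

Emit:
apply_moves([
  [[0, 0, 0, 0, 0, 0, -0.3], [0, 0, 0, 0, 0, 0, 0.2], [0, 0, 0, 0, 0, 0, 0.6], [0, 0, 0, 0, 0, 0, 1], [0, 0, 0, 0, 0, 0, 1], [0, 0, 0, 0, 0, 0, 1], [0, 0, 0, 0, 0, 0, 1], [0, 0, 0, -0.02, 0, 0, 1], [0, 0, 0, -0.03, 0, 0, 1], [0, 0, 0, -0.03, 0, 0, 1], [0, 0, 0, -0.04, 0, 0, 1], [0, 0, 0, -0.03, -0.02, 0, 1], [0, 0, 0, -0.02, -0.035, 0, 1], [0, 0, 0, 0, 0, 0, 1], [0, 0, 0, 0, 0, 0, 1]],
])

```text
t: 23.77
tcp_pos: [0.5979, 0.1991, 0.3363]
orientation: [1.003, 1.325, -0.998]
ft_force: [0.8, -0.1, 0.3]
finger_gap: 0.0852
```

```bash
python3 look.py w11; python3 - <<'E'
from h import *
s=ctrl.state();print(s["t"],s["ft_force"],s["finger_gap"])
ctrl.camera("scene");ctrl.camera("top");S=campose("scene");T=campose("top")
for q in("brush_handle","brush_collar","stand_seat","brush_tip","slide_tab","gas_jar","jar_mouth","beaker","open_jar","small_beaker"):print(q,*[[(np.round(m["pixel"]).tolist(),round(m["p"],2)) for m in ctrl.mark_of(c,q)[:3]] for c in("scene","top")])
E
```

```text
[0.5979 0.1991 0.3363] [[0.004, 0.961, 0.276], [0.0, 0.276, -0.961], [-1.0, 0.004, 0.001]] 23.7667
brush_collar [314. 119.] 0.68 [0.6507 0.2143 0.14  ]
brush_handle [313. 119.] 0.57 [0.6518 0.2153 0.178 ]
stand_seat [319. 115.] 0.83 [0.6559 0.2106 0.14  ]
stand_seat [310. 123.] 0.3 [0.6459 0.2165 0.14  ]
brush_stand [316. 114.] 0.66 [0.6531 0.2128 0.    ]
jar_mouth [588. 242.] 0.95 [ 0.6025 -0.134   0.12  ]
jar_mouth [590. 114.] 0.8 [ 0.7349 -0.0664  0.12  ]
jar_mouth [455. 233.] 0.73 [0.5711 0.0202 0.12  ]
24.1167 [-0.13736636 -0.37497731 -0.9339431 ] 0.08511113553222688
brush_handle [([309.0, 125.0], 0.67), ([304.0, 130.0], 0.34)] [([318.0, 158.0], 0.65), ([231.0, 176.0], 0.62), ([242.0, 189.0], 0.37)]
brush_collar [([305.0, 129.0], 0.61)] [([233.0, 176.0], 0.73)]
stand_seat [([307.0, 133.0], 0.88)] [([232.0, 179.0], 0.6)]
brush_tip [([310.0, 166.0], 0.86), ([399.0, 335.0], 0.59)] []
slide_tab [([310.0, 269.0], 0.61)] [([364.0, 242.0], 0.81), ([244.0, 190.0], 0.18)]
gas_jar [([310.0, 227.0], 0.84), ([385.0, 229.0], 0.77), ([351.0, 257.0], 0.73)] [([361.0, 203.0], 0.91), ([346.0, 161.0], 0.83), ([314.0, 220.0], 0.8)]
jar_mouth [([390.0, 212.0], 0.84), ([309.0, 207.0], 0.75)] [([349.0, 154.0], 0.83), ([319.0, 218.0], 0.65), ([366.0, 198.0], 0.6)]
beaker [([370.0, 207.0], 0.6)] [([317.0, 157.0], 0.72)]
open_jar [([278.0, 140.0], 0.82)] []
small_beaker [([403.0, 336.0], 0.91)] [([436.0, 201.0], 0.87)]
```

```bash
python3 -c "
from bench import ctrl
print(ctrl.sign_off())"
```

```text
the job is handed in; nothing more can be done
None
```

The job is handed in at about t = 24 s, well inside the 72 s; no verdict was reported.

- **Slide:** I pushed it home. The tab moved from about x = 0.444 to 0.493 m, stalled firmly at the stop, and stayed there after I backed off and after the scrubbing.
- **Strokes:** I took the brush out by the open front of the fork and made three strokes in the largest jar. Each ended in floor contact of 10 to 16 N at the same height. Between strokes the tip was drawn up to about the mouth.
- **Brush back in the fork:** I seated it with light contact at the grasp height, released it and moved clear. The last look put the collar at (0.651, 0.214), within about 2 mm of where it started, with the handle straight above it.
- **Jar and bystanders:** The jar's mouth is at (0.603, -0.134), unchanged. The bystanders were found at their starting pixels within 2 px.

Two checks are weaker than the rest:
- The picture limit stopped me viewing the alignment just before re-hanging. That step, and the final state, were checked only with measured poses, forces and the networks' marks.
- In the last pictures the networks did not find the open jar or the brush tip in the top view, nor the large jar's mouth in the scene view. The open jar and brush tip were found in the scene view, and the mouth in the wrist and top views.

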